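Hold the loupe in focus over an implant shell

TASK

Lift the hanging loupe up and off its two hooks and bring its lens over the middle of the titanium implant shell. Hold the lens level there, at the focal height marked by the focus gauge's pointer, without touching the shell or the gauge and leaving everything else where it is. Finish still holding the loupe steady in that place, in the gripper alone; do not put it down.

Things in the scene. Friction and masses are not known exactly. Their poses are not given: they have to be found in the camera images.
- handle_center (a point): Centre of the loupe's straight black handle (half-way up): rectangular, 112 mm long, 16 mm wide, 18 mm high. The lens lies beyond one end of it, handle and lens sharing one mid-plane. x points along the handle to the lens, y across the handle, z up (square to the lens). At the start the loupe hangs level and free, the handle lying across the two hooks.
- lens_center (a point): Centre of the loupe's round lens, half-way through its thickness, 100 mm from the handle's centre along the handle. Steel frame 68 mm in outer diameter, 9 mm thick. Same axes as handle_center; z is the lens's axis.
- loupe: The whole loupe, about 0.09 kg; origin under the handle's centre, 9 mm below it; axes as handle_center. It balances about 22 mm from the handle's centre towards the lens.
- stand: Fixed stand: base plate 110 x 140 x 12 mm, two 8 mm steel wire hooks at y = -42 and +42 mm. Origin on the bench under the hanging handle's centre; the handle hangs along y, lens to +y, its underside 149 mm up. Upturned hook tips on the -x side rise 18 mm above that; uprights at x = +55 mm, 172 mm high. Nothing is beside or under the handle between the hooks.
- shell_top (a point): Top middle of the titanium implant shell, a grey metal dome 58 mm across and 29 mm high, loose (0.12 kg) on a fixed blue round rest 90 mm across and 8 mm high; the point is 37 mm above the bench.
- pointer_tip (a point): Red tip (mid-height) of the focus gauge's yellow pointer. Its height is the focal height for the lens's centre, 112 to 152 mm above the bench, different each time. A level blade 5 mm thick on a collar on the gauge's post, reaching 40 mm from the post's axis roughly towards the shell, tip about 80 mm from the shell's middle. x points from tip to post.
- gauge: Fixed focus gauge: grey round base 56 mm across, 14 mm high, with an upright steel post 10 mm thick, 162 mm high in all, standing about 120 mm from the shell beyond it and a little to the left as seen from the robot. Origin under the post.
- rest: The fixed blue rest under the shell, 90 mm across, 8 mm high; origin under its centre.
- petri: Green glass petri dish, 90 mm across, 15 mm high, to be left alone; origin under its centre.
- gauge_block: Aluminium gauge block 30 x 35 x 12 mm, to be left alone; origin under its centre.
- vial_rack: Amber plastic vial rack, 55 x 130 mm and 56 mm high with its vials, to be left alone; origin under its centre.
Not all that is in view belongs to the job. Leave any turquoise look-alike of the loupe alone.

How it is judged (in metres and radians):
On the way:
1. The gripped loupe is lifted up clear of both hooks (z of handle_center in the frame of stand above 0.176 m and contact force between loupe and stand below 0.05 N and contact force between the fingers and loupe above 0.5 N), for 0.1 s.
At the end, for the whole second after the job is handed in: The loupe is held in the gripper alone and still, the lens's centre within 12 mm horizontally of the shell's top middle and within 7 mm in height of the pointer's tip, the lens level within 0.12 rad (7 degrees), touching neither stand, rest, shell, gauge nor rack (horizontal distance between lens_center and shell_top below 0.012 m and z of lens_center in the frame of pointer_tip between -0.007 and 0.007 m and angle between lens_center's own z axis and vertical below 0.12 rad and contact force between the fingers and loupe above 0.5 N and linear speed of loupe below 0.02 m/s and angular speed of loupe below 0.2 rad/s and contact force between loupe and stand below 0.05 N and contact force between loupe and rest below 0.05 N and contact force between loupe and shell below 0.05 N and contact force between loupe and gauge below 0.05 N and contact force between loupe and vial_rack below 0.05 N); the arm keeps its last pose, push and grip.
It fails at once if the shell is touched by the loupe or the gripper, or shifted (contact force between any of loupe, the arm, the fingers and shell above 0.3 N or distance of shell_top from where it was at the start of the episode above 0.005 m).
It fails at once if the focus gauge is touched or its pointer moved (contact force between any of loupe, the arm, the fingers and gauge above 0.3 N or distance of pointer_tip from where it was at the start of the episode above 0.004 m).
It fails at once if a bystander is moved by more than 10 mm (distance of any of petri, gauge_block, vial_rack from where it was at the start of the episode above 0.01 m).
It also fails if it takes over 42 s, if anything falls off the work surface, if the arm or the gripper's body presses on something with over 40 N, if the wrist force passes 120 N, or if a joint passes its speed limit or range.

ROBOT

A 6-joint arm with a two-finger parallel gripper is mounted at the origin on the work surface. World frame = base frame: x ahead of the robot, y to its left, z up, the work surface at z = 0. Lengths are in mm, angles in rad, forces in N, time in s.
With the tool pointing down it reaches from about 400 to 925 mm from the base axis. Payload 12.5 kg.
Tool frame: the origin (TCP) lies midway between the tips of the shut fingers; the grasp point (between the pads) lies 19 mm behind it; z points along the fingers, y is the line along which they close (so a half turn about z gives the same grasp; the last joint's range is limited). The gripper opens to 95 mm and grips with 3 to 60 N. Pads are 20 mm wide; open, the fingers measure 119 mm over their backs; the gripper's body (75 mm by 180 mm) begins 59 mm behind the grasp point.
Start: joints at [-1.278, 0.491, 1.559, -0, 1.092, -0.106], TCP at [242.719, -575.964, 214.661] pointing down, gripper open.
Joint ranges: [-3.1, 3.1], [-0.84, 2.19], [0.05, 2.79], [-1.13, 4.28], [0.06, 2.93], [-2.69, 2.69]. Speed limits (rad/s): [2.22, 2.22, 2.79, 3.14, 3.14, 3.14].

INTERFACE

Orientations are given as [roll, pitch, yaw] about the fixed x, y, z axes, in that order (R = Rz(yaw) Ry(pitch) Rx(roll)).
In Python, from cell import state, viewer, env, models gives the robot as it stands. The module is installed in compiled form; this text tells all that it offers.
- The arm moves only by the tool arm_command, never from a script. Its argument "rows" is a list of rows, each a list of 2 entries, a list of its own where there are three numbers: the shift along the tool's x, y, z normalised to -1 to 1, where 1 is 0.25 m, then the turn about the tool's z normalised to -1 to 1, where 1 is pi rad. A call has exactly 5 rows; each row shifts and turns the commanded pose from where the row before left it, along the tool's axes as they then stand; what a row does not reach is not made up. A row lasts 1/10 s, in which the tool goes at most 50 mm and 8.59 degrees, less where a joint would pass 70% of its speed; a pose out of reach is approached as far as the arm can. A call with a number of a shift or a turn outside -1 to 1 is refused whole. A call with a gripper value outside its range is refused whole. "claw" is the opening, from 0 (shut) to 1 (fully open), set as the call begins (left out, the last holds). The fingers move at their own pace and stop on an object; the grip force is fixed at half the most. Time passes only in rows, so rows that do not move let the fingers close, or fill a call up. It gives the time, the measured TCP pose, the force, the opening and the grip force at its end, in the units of the state.
- state(): the state, without advancing time (a new reading comes with each control period).
- viewer.read_camera(name): name is "scene" or "top" or "wrist"; returns (picture, depth): 400x640x3 uint8, red, green, blue; 400x640 float32, mm along the optical axis (not along the pixel's ray), 0 where there is no reading.
- viewer.get_calibration(name): a dict with "camera_matrix" (3x3 intrinsics, pixels), "dist_coeffs" ([k1, k2, p1, p2, k3] as OpenCV has them; the pictures are not rectified), "world_to_cam" (4x4, takes a point from world to camera coordinates). Camera axes: x right, y up, looking along -z (the intrinsics and any distortion apply to the point x, -y, -z); pixel columns grow to the right and rows downward; lengths in mm; the calibration is good to about 2 mm. A picture is of the moment at which its call begins: read the wrist's pose just before it. get_calibration takes no time and is no camera call; for the wrist camera it gives the pose at the moment of the call.
- env.job_done(): hands the job in; it is judged then, once.
Trained networks look in the newest picture that a camera, given by its name, has taken for a name from the list of things; names that differ only in an ending like _2 or _b are one class to them, and where a whole thing is asked for, a point or a joint stands for the part that bears it (a point fixed in the world has none). Each returns a list of dicts, best first, with "confidence" (0 to 1); they miss things now and then, are a little off and sometimes report something else, mostly with a low value. They report only what shows in the picture. A call takes as long as a camera call. They do not tell look-alikes from the thing itself.
- models.search_frame(camera, label): "position" ([x, y, z] in mm, in world coordinates, good to about 4 mm: the middle of the surface that is visible of it).
- models.mark_of(camera, label): "position" ([x, y, z] in mm, in world coordinates, good to about 4 mm: a listed point, or the origin of a listed thing).
The state is a dict: "t": time; "joints": joint angles; "qvel": joint speeds; "tau": joint torques, N m; "eef_pos": TCP position; "tcp_rot": TCP orientation; "ft_force": force on the tool from outside, world axes, zero at the start; "moment": the same for the moment, N m; "opening": opening from 0.0 (shut) to 1.0 (fully open); "grip_force": force on a finger pad.
Only numpy, scipy, OpenCV 4.12 (cv2) and the standard library are available. Lean on these libraries where they do the work, as an engineer would, in place of code of your own. Each camera call takes 0.05 s, during which the arm holds its last target. There are 200 camera calls.

## Working session

There is one attempt and no reset: what is moved stays moved. The work goes in short steps, Python scripts to look and compute and a tool call to move; the robot and the scene stay as the last step left them, time stands still between calls to the robot, and variables do not carry over. Pictures are saved under pics/ and viewed, at most 10 in all, crops included, and the job is handed in when it is done.

Besides the shell and the picture viewer there is one more tool, called after "Emit:" in YAML: its name, and indented under it one key for each argument. arm_command: Moves the arm, as the interface text tells. Scaled input: -1 to 1 covers 0.25 m each way for a shift and pi rad each way for a turn. Its arguments: {"type":"object","properties":{"rows":{"type":"array","items":{"type":"array"}},"claw":{"type":"number"}},"required":["rows"]}

```bash
mkdir -p pics; cat > h.py <<'E'
import numpy as np, cv2
from cell import state, viewer, env, models
def world(cam,uv,depth):
    c=viewer.get_calibration(cam);K=np.array(c["camera_matrix"]);d=np.array(c["dist_coeffs"])
    p=cv2.undistortPoints(np.array(uv,float).reshape(-1,1,2),K,d).reshape(-1,2)
    z=np.array(depth,float).reshape(-1)
    P=np.c_[p[:,0]*z,-p[:,1]*z,-z,np.ones(len(z))]
    return (np.linalg.inv(np.array(c["world_to_cam"]))@P.T).T[:,:3]
def cloud(cam,dep,step=1):
    v,u=np.mgrid[0:400:step,0:640:step];m=dep[v,u]>0;u=u[m];v=v[m]
    return np.c_[u,v],world(cam,np.c_[u,v],dep[v,u])
def pix(cam,P):
    c=viewer.get_calibration(cam);K=np.array(c["camera_matrix"]);d=np.array(c["dist_coeffs"])
    q=(np.array(c["world_to_cam"])@np.r_[P,1])[:3]*[1,-1,-1]
    return cv2.projectPoints(q.reshape(1,1,3),np.zeros(3),np.zeros(3),K,d)[0].ravel()
E
python3 - <<'E'
from h import *
s=state();print(s["eef_pos"],s["tcp_rot"],s["t"],s["opening"])
ims=[]
for c in("scene","top"):
    im,d=viewer.read_camera(c);np.savez(c,im=im,d=d);cv2.imwrite(f"pics/{c}0.png",im[...,::-1])
    for l in("handle_center","lens_center","stand","shell_top","pointer_tip","gauge","rest","vial_rack","petri"):
        for r in models.mark_of(c,l)[:3]: print(c,l,round(r["confidence"],2),np.round(r["position"],1),np.round(pix(c,r["position"])))
E
```

```text
[ 242.62035061 -575.70818657  214.0542162 ] [-3.14046460e+00 -1.00301269e-04  3.98754017e-01] 0.0 1.0011060961593876
scene handle_center 0.94 [523.5 218.7 157.1] [394. 152.]
scene handle_center 0.65 [723.2 294.1  11. ] [471. 261.]
scene handle_center 0.59 [378.9 257.9   7.7] [377. 173.]
scene lens_center 0.97 [807.6 343.8   8. ] [520. 285.]
scene lens_center 0.85 [292.9 206.6   9. ] [344. 160.]
scene lens_center 0.61 [505.6 321.  156.5] [433. 139.]
scene stand 0.8 [517.8 218.8   3.1] [387. 211.]
scene stand 0.48 [796.1 -88.4   3.3] [290. 355.]
scene stand 0.42 [ 466.7 -163.9   -0.9] [211. 239.]
scene shell_top 0.58 [ 461.2 -160.    37.6] [209. 223.]
scene pointer_tip 0.71 [ 544.4 -134.8  127.5] [221. 209.]
scene gauge 0.86 [ 586.8 -124.7    1.8] [240. 272.]
scene gauge 0.43 [516.2 215.6   1.6] [386. 211.]
scene rest 0.95 [ 468.  -163.8    2.9] [210. 238.]
scene rest 0.46 [ 460.7 -160.7   38.5] [208. 222.]
scene rest 0.31 [604.3  -4.9   0.9] [303. 263.]
scene vial_rack 0.79 [796.7 -89.1   1. ] [289. 357.]
scene vial_rack 0.68 [ 6.057e+02 -5.400e+00 -4.000e-01] [303. 264.]
scene petri 0.59 [402.4  15.5   2.8] [285. 201.]
top handle_center 0.74 [381.  256.6  10. ] [238. 309.]
top handle_center 0.67 [517.4 217.  158.7] [239. 246.]
top handle_center 0.65 [719.7 300.3   6.9] [223. 165.]
top lens_center 0.95 [808.5 342.6   8.1] [207. 131.]
top lens_center 0.74 [298.1 207.2   9.3] [260. 347.]
top lens_center 0.61 [506.9 312.2 160.4] [191. 252.]
top stand 0.56 [515.6 219.2   1.6] [256. 250.]
top shell_top 0.62 [ 463.5 -159.4   37.6] [424. 269.]
top shell_top 0.42 [ 586.3 -123.    -2.6] [401. 216.]
top pointer_tip 0.55 [ 543.9 -135.3  128. ] [419. 230.]
top gauge 0.63 [ 583.8 -122.    -4.1] [401. 218.]
top vial_rack 0.89 [797.5 -88.5   3.8] [383. 130.]
top petri 0.56 [401.6  13.9   1.4] [345. 298.]
```

View pics/scene0.png

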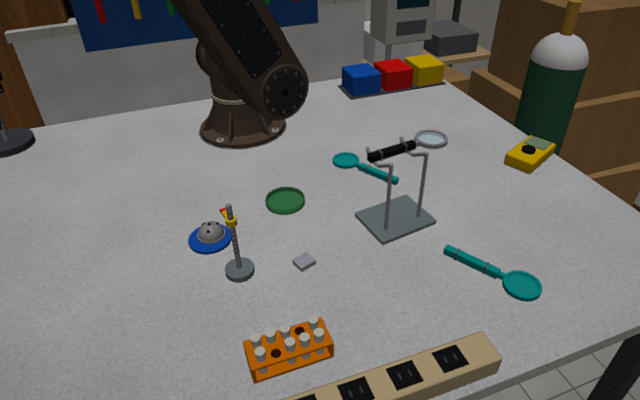

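View pics/top0.png

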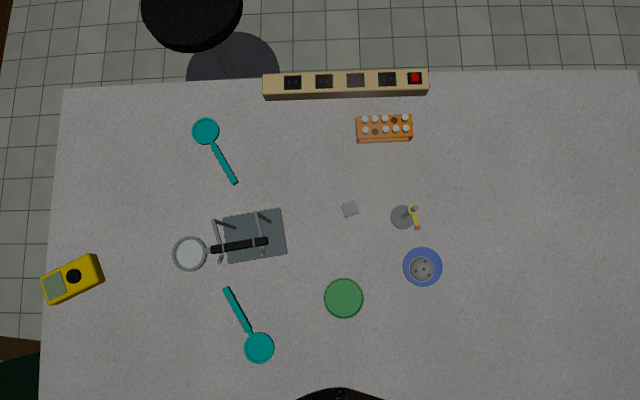

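The real loupe has a black handle and hangs on the stand at scene (394,152), top (239,246). The look-alikes are two turquoise loupes lying on the bench, at scene (471,261) and (377,173), top (223,165) and (238,309). I choose the hanging black and steel one. Next I'll measure it closely and check it in a crop.

```bash
python3 - <<'E'
from h import *
from scipy.optimize import least_squares
for c in("scene","top"):
    f=np.load(c+".npz");im,d=f["im"].astype(int),f["d"];uv,P=cloud(c,d);C=im[uv[:,1],uv[:,0]]
    near=lambda x,y,r:np.hypot(P[:,0]-x,P[:,1]-y)<r
    m=near(520,218,75)&(P[:,2]>140)&(P[:,2]<185)&(C.max(1)<60)
    A=P[m];w=np.linalg.svd(A[:,:2]-A[:,:2].mean(0))[2][0];w*=np.sign(w[1]);t=(A[:,:2]-A[:,:2].mean(0))@w
    print(c,"handle",m.sum(),A.mean(0).round(1),"mid",(A[:,:2].mean(0)+w*(t.min()+t.max())/2).round(1),"len",np.ptp(t).round(1),"dir",w.round(3),"topz",np.percentile(A[:,2],[50,90,97]).round(1))
    m=near(506,316,50)&(P[:,2]>140)&(P[:,2]<180);B=P[m];print(" lens n",len(B),B.mean(0).round(1),"ext",B.min(0).round(0),B.max(0).round(0),"z",np.percentile(B[:,2],[5,50,95]).round(1))
    m=near(465,-160,40)&(P[:,2]>12)&(P[:,2]<50);S=P[m]
    r=least_squares(lambda q:np.linalg.norm(S-q[:3],axis=1)-29,[465,-160,8],loss="soft_l1");print(" shell",m.sum(),r.x.round(1),S[:,2].max().round(1))
    m=near(545,-135,60)&(P[:,2]>90)&(P[:,2]<180)&(C[:,0]>130)&(C[:,1]<90);T=P[m];print(" red",m.sum(),T.mean(0).round(1),T.min(0).round(1),T.max(0).round(1),uv[m].mean(0) if m.any() else '')
    m=near(560,-130,60)&(P[:,2]>90)&(P[:,2]<180)&(C[:,0]>130)&(C[:,1]>110)&(C[:,2]<90);T=P[m];print(" yellow",m.sum(),T.mean(0).round(1),T.min(0).round(1),T.max(0).round(1))
    m=near(520,218,100)&(P[:,2]>6)&(P[:,2]<18);Q=P[m];R=cv2.minAreaRect(Q[:,:2].astype(np.float32));print(" base",R,Q[:,2].mean().round(1))
f=np.load("scene.npz")["im"];g=np.load("top.npz")["im"]
cv2.imwrite("pics/crop.png",np.hstack([cv2.resize(f[110:250,340:480],(400,400)),cv2.resize(g[190:290,160:300],(400,400))])[...,::-1])
E
```

```text
scene handle 492 [526.9 213.  161.7] mid [525.5 223. ] len 123.7 dir [-0.145  0.989] topz [163.  167.2 168.1]
 lens n 559 [509.2 310.2 159.9] ext [470. 267. 151.] [542. 348. 167.] z [154.5 160.1 162.7]
 shell 485 [ 463.7 -160.8    9.3] 40.3
 red 14 [ 549.7 -133.2  129.4] [ 547.1 -137.7  128.2] [ 555.1 -128.2  130.2] [222.42857143 209.21428571]
 yellow 60 [ 577.8 -128.7  131.3] [ 553.1 -135.7  127.8] [ 593.6 -116.4  134.6]
 base ((549.4812622070312, 221.53271484375), (111.76361846923828, 142.7996826171875), 9.221036911010742) 12.5
top handle 529 [520.9 218.5 165.4] mid [519.8 225.5] len 128.9 dir [-0.154  0.988] topz [166.8 168.6 169.3]
 lens n 1047 [504.  314.2 161.5] ext [470. 266. 153.] [538. 351. 169.] z [158.7 161.5 164.7]
 shell 496 [ 465.  -159.3    7.9] 40.4
 red 17 [ 548.9 -131.7  128.2] [ 545.2 -136.   123.1] [ 552.9 -127.3  130.6] [417.17647059 227.05882353]
 yellow 84 [ 571.3 -125.6  129.5] [ 552.8 -134.1  124.8] [ 593.4 -114.7  133.3]
 base ((549.66845703125, 222.20425415039062), (110.72893524169922, 141.32627868652344), 9.167194366455078) 12.4
```

View pics/crop.png

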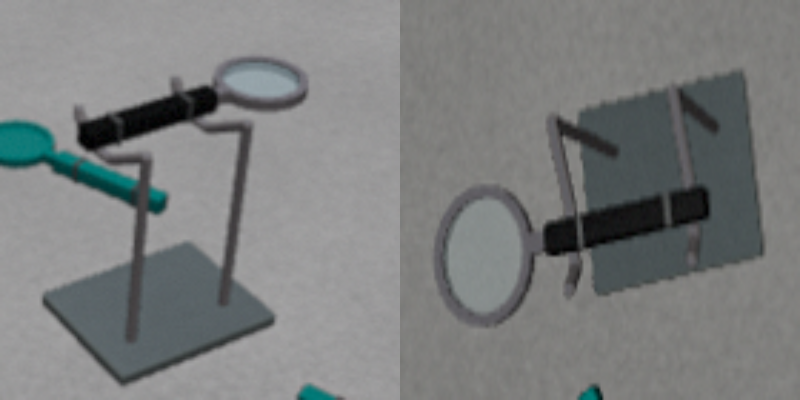

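The crop confirms the choice: black handle and steel-framed lens lying across the two wire hooks, with free space between them. I'll start moving: rotate and rise first.

Emit:
arm_command:
  rows:
    - [[0,0,-0.03],-0.047]
    - [[0,0,-0.03],-0.047]
    - [[0,0,-0.03],-0.047]
    - [[0,0,-0.03],-0.047]
    - [[0,0,-0.03],-0.047]
  claw: 1

```text
t: 1.5
eef_pos: [242.7, -575.9, 252.4]
tcp_rot: [3.142, -0.0, 1.143]
ft_force: [-0.4, 0.2, 0.0]
opening: 0.998
grip_force: 0.0
```

Emit:
arm_command:
  rows:
    - [[0,0,-0.03],-0.047]
    - [[0,0,-0.03],-0.047]
    - [[0,0,-0.03],-0.047]
    - [[0,0,-0.03],-0.047]
    - [[0,0,0],0]

```text
t: 2.0
eef_pos: [242.8, -576.2, 283.1]
tcp_rot: [3.141, 0.002, 1.73]
ft_force: [-0.2, 1.1, -1.1]
opening: 0.997
grip_force: 0.0
```

Emit:
arm_command:
  rows:
    - [[0.15,0.12,0],0]
    - [[0.15,0.12,0],0]
    - [[0.15,0.12,0],0]
    - [[0.15,0.12,0],0]
    - [[0.15,0.12,0],0]

```text
t: 2.5
eef_pos: [362.0, -365.5, 281.9]
tcp_rot: [-3.142, -0.0, 1.722]
ft_force: [0.4, 0.5, 0.3]
opening: 0.998
grip_force: 0.0
```

Emit:
arm_command:
  rows:
    - [[0.15,0.12,0],0]
    - [[0.15,0.12,0],0]
    - [[0.15,0.12,0],0]
    - [[0.15,0.12,0],0]
    - [[0.15,0.12,0],0]

```text
t: 3.0
eef_pos: [481.0, -156.8, 282.0]
tcp_rot: [3.142, 0.0, 1.722]
ft_force: [0.7, -1.5, 0.2]
opening: 1.0
grip_force: 0.0
```

Emit:
arm_command:
  rows:
    - [[0.15,0.12,0],0]
    - [[0.15,0.12,0],0]
    - [[0.15,0.12,0],0]
    - [[0.15,0.04,0],0]
    - [[0.15,0,0],0]

```text
t: 3.5
eef_pos: [550.5, 44.1, 281.2]
tcp_rot: [-3.141, -0.0, 1.723]
ft_force: [-0.5, 0.2, -0.6]
opening: 1.0
grip_force: 0.0
```

Emit:
arm_command:
  rows:
    - [[0.15,0,0],0]
    - [[0.1,0,0],0]
    - [[0.1,0,0],0]
    - [[0,0,0],0]
    - [[0,0,0],0]

```text
t: 4.0
eef_pos: [536.1, 128.7, 281.8]
tcp_rot: [-3.141, 0.0, 1.726]
ft_force: [0.7, -0.8, 0.2]
opening: 1.002
grip_force: 0.0
```

```bash
python3 - <<'E'
from h import *
im,d=viewer.read_camera("wrist");np.savez("wrist",im=im,d=d);cv2.imwrite("pics/wrist0.png",im[...,::-1])
for l in("handle_center","lens_center","stand"):
    for r in models.mark_of("wrist",l)[:2]: print(l,round(r["confidence"],2),np.round(r["position"],1))
uv,P=cloud("wrist",d);C=im.astype(int)[uv[:,1],uv[:,0]]
m=(np.hypot(P[:,0]-520,P[:,1]-218)<80)&(P[:,2]>145)&(P[:,2]<180)&(C.max(1)<70);A=P[m]
if len(A)>20:
    print(len(A),cv2.minAreaRect(A[:,:2].astype(np.float32)),A[:,2].mean())
E
```

```text
handle_center 0.76 [720.6 292.1  12.6]
handle_center 0.72 [516.2 219.5 156.5]
lens_center 0.93 [810.  344.4   7. ]
lens_center 0.8 [294.2 207.4   6.4]
stand 0.65 [516.7 213.7  -2.8]
stand 0.65 [516.7 213.9 157.1]
1897 ((518.8573608398438, 216.30545043945312), (15.290380477905273, 109.9141616821289), 8.897652626037598) 166.14497928526532
```

View pics/wrist0.png

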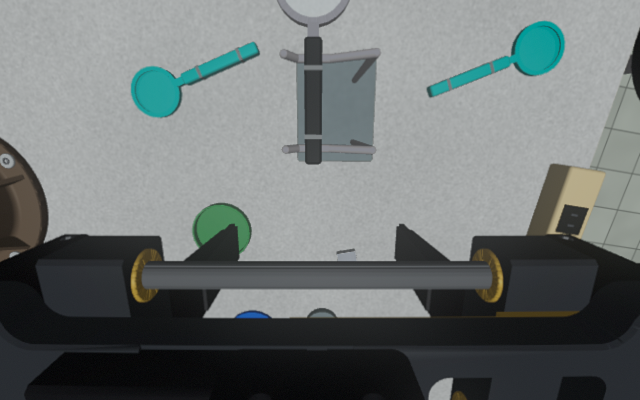

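The wrist view shows the handle at (313,100), in line with the tool, with the hooks at rows 55 and 150 and clear space between. I'll move above it, then go down.

Emit:
arm_command:
  rows:
    - [[0.1,-0.014,0],0]
    - [[0.1,0,0],0]
    - [[0.1,0,0],0]
    - [[0.096,0,0],0]
    - [[0,0,0],0]

```text
t: 4.7
eef_pos: [517.1, 227.1, 282.0]
tcp_rot: [-3.142, -0.0, 1.728]
ft_force: [-0.6, -0.3, -0.1]
opening: 1.0
grip_force: 0.0
```

Emit:
arm_command:
  rows:
    - [[0,0,0.08],0]
    - [[0,0,0.08],0]
    - [[0,0,0.08],0]
    - [[0,0,0],0]
    - [[0,0,0],0]

```text
t: 5.2
eef_pos: [517.8, 225.0, 222.5]
tcp_rot: [-3.142, 0.0, 1.727]
ft_force: [-0.6, -0.6, 0.4]
opening: 0.997
grip_force: 0.0
```

Emit:
arm_command:
  rows:
    - [[0,0,0.09],0]
    - [[0,0,0.09],0]
    - [[0,0,0.09],0]
    - [[0,0,0.064],0]
    - [[0,0,0],0]

```text
t: 5.7
eef_pos: [517.2, 225.3, 138.0]
tcp_rot: [-3.14, 0.0, 1.727]
ft_force: [-0.7, -0.2, 1.0]
opening: 1.004
grip_force: 0.0
```

Emit:
arm_command:
  rows:
    - [[0,0,0],0]
    - [[0,0,0],0]
    - [[0,0,0],0]
    - [[0,0,0],0]
    - [[0,0,0],0]
  claw: 0

```text
t: 6.2
eef_pos: [517.4, 225.8, 139.0]
tcp_rot: [3.141, 0.0, 1.728]
ft_force: [0.1, -0.0, -0.8]
opening: 0.635
grip_force: 0.0
```

Emit:
arm_command:
  rows:
    - [[0,0,0],0]
    - [[0,0,0],0]
    - [[0,0,0],0]
    - [[0,0,0],0]
    - [[0,0,0],0]

```text
t: 6.7
eef_pos: [517.3, 225.8, 138.6]
tcp_rot: [-3.142, 0.0, 1.728]
ft_force: [-0.1, 0.0, 0.5]
opening: 0.213
grip_force: 0.0
```

Emit:
arm_command:
  rows:
    - [[0,0,0],0]
    - [[0,0,0],0]
    - [[0,0,0],0]
    - [[0,0,0],0]
    - [[0,0,0],0]

```text
t: 7.2
eef_pos: [517.3, 225.8, 138.6]
tcp_rot: [-3.142, 0.0, 1.728]
ft_force: [-0.3, 0.2, -0.1]
opening: 0.163
grip_force: 30.0
```

Emit:
arm_command:
  rows:
    - [[0,0,-0.02],0]
    - [[0,0,-0.02],0]
    - [[0,0,-0.04],0]
    - [[0,0,-0.06],0]
    - [[0,0,-0.06],0]

```text
t: 7.7
eef_pos: [517.3, 225.8, 189.8]
tcp_rot: [3.141, 0.0, 1.728]
ft_force: [-0.1, -0.5, -1.2]
opening: 0.163
grip_force: 30.0
```

Emit:
arm_command:
  rows:
    - [[0,0,-0.08],0]
    - [[0,0,-0.08],0]
    - [[0,0,-0.06],0]
    - [[0,0,-0.02],0]
    - [[0,0,0],0]

```text
t: 8.2
eef_pos: [517.4, 225.8, 249.4]
tcp_rot: [3.14, -0.0, 1.728]
ft_force: [0.5, 0.3, -1.2]
opening: 0.167
grip_force: 30.0
```

```bash
cat > lens.py <<'E'
from h import *
def lens():
    s=state();p=np.array(s["eef_pos"]);y=s["tcp_rot"][2];dx=np.array([np.cos(y),np.sin(y)])
    e=np.r_[p[:2]+90*dx,p[2]+19];print("tcp",p.round(1),"expected lens",e.round(1))
    for c in("scene","top","wrist"):
        im,d=viewer.read_camera(c);cv2.imwrite(f"pics/{c}_{s['t']:.1f}.png",im[...,::-1])
        uv,P=cloud(c,d);q=P-e;a=q[:,:2]@dx
        B=P[(np.hypot(q[:,0],q[:,1])<45)&(abs(q[:,2])<20)&(a>-28)]
        if len(B)>60:
            k=np.linalg.lstsq(np.c_[B[:,:2]-e[:2],np.ones(len(B))],B[:,2],rcond=None)[0]
            r=cv2.minEnclosingCircle(B[:,:2].astype(np.float32));print(c,len(B),"circ",np.round(r[0],1),round(r[1],1),"top z",k[2].round(1),"slope",k[:2].round(3))
        for r in models.mark_of(c,"lens_center"):
            if r["position"][2]>60: print(" mark",c,np.round(r["position"],1),round(r["confidence"],2))
E
python3 -c "
from lens import *
lens()"
```

```text
tcp [517.4 225.8 249.4] expected lens [503.3 314.7 268.4]
scene 402 circ [508.1 317.4] 34.4 top z 271.5 slope [-0.032  0.024]
 mark scene [504.6 315.8 264.8] 0.59
wrist 17876 circ [502.7 316.2] 34.6 top z 269.5 slope [-0.002  0.004]
 mark wrist [498.1 314.5 264.5] 0.59
```

Emit:
arm_command:
  rows:
    - [[-0.05,0,0],0]
    - [[-0.1,-0.04,0],0]
    - [[-0.15,-0.04,0],0]
    - [[-0.15,-0.04,0],0]
    - [[-0.15,-0.04,0],0]

```text
t: 9.0
eef_pos: [500.8, 69.4, 248.5]
tcp_rot: [-3.141, 0.0, 1.728]
ft_force: [1.1, -0.1, -0.9]
opening: 0.164
grip_force: 30.0
```

Emit:
arm_command:
  rows:
    - [[-0.15,-0.04,0],0]
    - [[-0.15,-0.04,0],0]
    - [[-0.15,-0.04,0],0]
    - [[-0.15,-0.04,0],0]
    - [[-0.15,-0.04,0],0]

```text
t: 9.5
eef_pos: [480.4, -123.8, 248.6]
tcp_rot: [3.142, 0.0, 1.727]
ft_force: [-0.0, 0.1, -1.3]
opening: 0.166
grip_force: 30.0
```

Emit:
arm_command:
  rows:
    - [[-0.15,-0.04,0],0]
    - [[-0.15,-0.04,0],0]
    - [[-0.1,-0.01,0],0]
    - [[-0.05,0,0],0]
    - [[0,0,0],0]

```text
t: 10.0
eef_pos: [476.3, -237.5, 248.3]
tcp_rot: [-3.141, -0.0, 1.726]
ft_force: [0.2, 1.2, -0.6]
opening: 0.168
grip_force: 30.0
```

Emit:
arm_command:
  rows:
    - [[-0.05,0,0],0]
    - [[0,0,0],0]
    - [[0,0,0],0]
    - [[0,0,0],0]
    - [[0,0,0],0]

```text
t: 10.5
eef_pos: [478.5, -248.1, 248.7]
tcp_rot: [3.142, 0.0, 1.728]
ft_force: [0.2, -0.3, -1.0]
opening: 0.169
grip_force: 30.0
```

```bash
python3 -c "
from lens import *
lens()
for c in('scene','top','wrist'):
  for l in('shell_top','pointer_tip'):
    viewer.read_camera(c)
    for r in models.mark_of(c,l)[:1]: print(c,l,round(r['confidence'],2),np.round(r['position'],1))
"; ls pics
```

```text
tcp [ 478.5 -248.1  248.7] expected lens [ 464.4 -159.2  267.7]
scene 679 circ [ 465.9 -158.3] 35.9 top z 271.4 slope [-0.044 -0.002]
 mark scene [ 464.3 -157.4  266.6] 0.63
top 1456 circ [ 464.2 -156.8] 34.7 top z 271.2 slope [-0.    -0.004]
 mark top [ 469.3 -159.8  268.4] 0.6
wrist 17811 circ [ 464.1 -158. ] 34.5 top z 270.4 slope [-0.001  0.006]
 mark wrist [ 463.  -159.4  264.7] 0.65
scene shell_top 0.64 [ 463.2 -159.    38.9]
scene pointer_tip 0.65 [ 544.6 -136.4  126.9]
top shell_top 0.79 [ 464.  -159.6   38.1]
top pointer_tip 0.43 [ 545.7 -130.1  127.3]
wrist shell_top 0.31 [ 585.2 -128.    -1.1]
wrist pointer_tip 0.63 [ 545.4 -135.3  127.6]
crop.png
scene0.png
scene_10.5.png
scene_8.2.png
top0.png
top_10.5.png
top_8.2.png
wrist0.png
wrist_10.5.png
wrist_8.2.png
```

Emit:
arm_command:
  rows:
    - [[-0.006,0,0.04],0]
    - [[0,0,0.08],0]
    - [[0,0,0.1],0]
    - [[0,0,0.1],0]
    - [[0,0,0.08],0]

```text
t: 11.9
eef_pos: [478.2, -249.9, 146.7]
tcp_rot: [-3.141, -0.001, 1.728]
ft_force: [0.3, -0.0, -0.8]
opening: 0.166
grip_force: 30.0
```

Emit:
arm_command:
  rows:
    - [[0,0,0.08],0]
    - [[0,0,0.05],0]
    - [[0,0,0.026],0]
    - [[0,0,0],0]
    - [[0,0,0],0]

```text
t: 12.4
eef_pos: [479.0, -250.3, 110.1]
tcp_rot: [3.141, 0.001, 1.728]
ft_force: [-0.0, 0.1, -0.8]
opening: 0.166
grip_force: 30.0
```

Emit:
arm_command:
  rows:
    - [[0,0,0],0]
    - [[0,0,0],0]
    - [[0,0,0],0]
    - [[0,0,0],0]
    - [[0,0,0],0]

```text
t: 12.9
eef_pos: [478.7, -250.1, 109.8]
tcp_rot: [3.141, 0.0, 1.728]
ft_force: [-0.6, 0.1, -1.3]
opening: 0.165
grip_force: 30.0
```

```bash
python3 -c "
from lens import *
lens()
im,d=viewer.read_camera('wrist');uv,P=cloud('wrist',d);C=im.astype(int)[uv[:,1],uv[:,0]]
T=P[(np.hypot(P[:,0]-545,P[:,1]+135)<20)&(C[:,0]>120)&(C[:,1]<80)&(P[:,2]>90)];print('red',len(T),np.median(T,0),T.min(0),T.max(0))
im,_=viewer.read_camera('scene');cv2.imwrite('pics/end.png',cv2.resize(im[140:300,110:310],(800,600))[...,::-1])
"
```

```text
tcp [ 478.7 -250.1  109.8] expected lens [ 464.7 -161.2  128.8]
scene 633 circ [ 465.  -161.2] 36.0 top z 132.8 slope [-0.01   0.008]
 mark scene [ 466.8 -157.6  126.3] 0.77
top 987 circ [ 464.6 -159.1] 34.4 top z 132.1 slope [-0.005 -0.005]
 mark top [ 465.1 -162.7  128.7] 0.62
 mark top [ 545.4 -135.1  127.9] 0.25
wrist 17871 circ [ 464.2 -159.5] 34.6 top z 131.3 slope [-0.     0.005]
 mark wrist [ 462.1 -161.4  128.6] 0.88
red 402 [ 548.30667626 -132.78213288  127.59226902] [ 543.34651017 -138.08412985  125.63270072] [ 553.21493256 -126.86315417  129.19298969]
```

View pics/end.png

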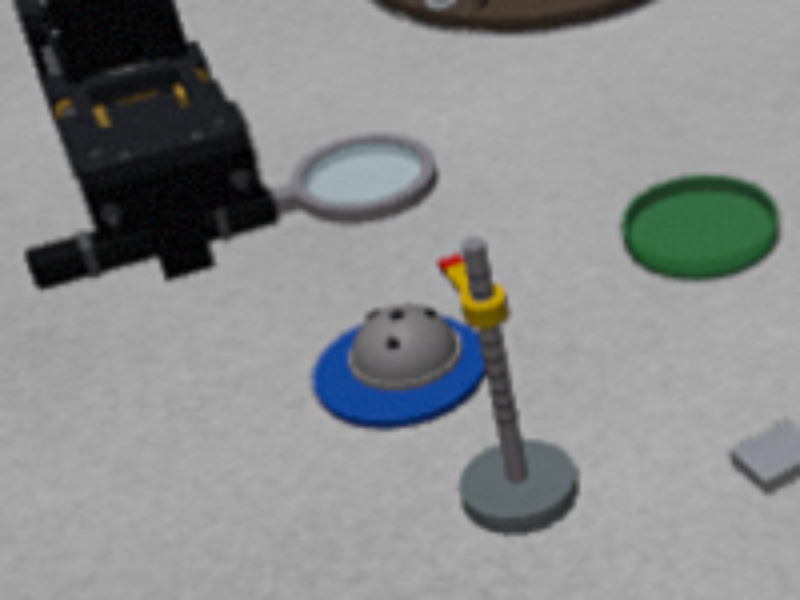

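The picture shows the loupe level and gripped, its lens (365,175) above the dome (405,345) and clear of the pointer (452,262). The wrist depth suggests the pointer sits slightly lower than the lens, so I'll lower it 1.5 mm and settle.

Emit:
arm_command:
  rows:
    - [[0,0,0.006],0]
    - [[0,0,0],0]
    - [[0,0,0],0]
    - [[0,0,0],0]
    - [[0,0,0],0]

```text
t: 13.8
eef_pos: [478.7, -250.1, 108.2]
tcp_rot: [3.142, 0.0, 1.728]
ft_force: [0.1, 0.9, 0.0]
opening: 0.163
grip_force: 30.0
```

Emit:
arm_command:
  rows:
    - [[0,0,0],0]
    - [[0,0,0],0]
    - [[0,0,0],0]
    - [[0,0,0],0]
    - [[0,0,0],0]

```text
t: 14.3
eef_pos: [478.7, -250.1, 108.1]
tcp_rot: [3.142, 0.0, 1.728]
ft_force: [-0.4, -0.6, -1.3]
opening: 0.164
grip_force: 30.0
```

```bash
python3 -c "
from h import *
print(state()['eef_pos'],env.job_done())"
```

```text
the job is handed in; nothing more can be done
[ 478.70662117 -250.08584806  108.1449424 ] None
```

The loupe is off its hooks and held level and still in the gripper, with its lens within about 2 mm of the shell's middle and of the pointer's height by my measurements; the job was handed in at about 14 s, and no verdict was shown.

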